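# Load and start the casting polisher

## Task

Get the polishing machine going on this batch of castings: first pull its speed slider all the way to off (towards you), then put every brass casting from the board into the tub, lower the lid and screw the knurled knob down clockwise until it stops tight. Only then push the speed slider up so that it is level with the steel pointer beside its track. Don't disturb the glass or the ring box.

Things in the scene. Friction and masses are not known exactly. Their poses are not given: they have to be found in the camera images.
- casting0: A cast brass bar pendant blank, 40 x 15 x 11 mm (own x, y, z), with a small dark steel disc near one end of its top face; lies flat on the board with any yaw. Origin at its centre. May be absent.
- casting1: A cast brass cushion-shaped pendant blank, 26 x 26 x 11 mm (own x, y, z), with a low dome on top (the dome is only look); lies flat on the board with any yaw. Origin at its centre. May be absent.
- casting2: A cast brass bar pendant blank, 40 x 15 x 11 mm (own x, y, z), with a small dark steel disc near one end of its top face; lies flat on the board with any yaw. Origin at its centre. May be absent.
- casting3: A cast brass cushion-shaped pendant blank, 26 x 26 x 11 mm (own x, y, z), with a low dome on top (the dome is only look); lies flat on the board with any yaw. Origin at its centre. May be absent.
- casting4: A cast brass bar pendant blank, 40 x 15 x 11 mm (own x, y, z), with a small dark steel disc near one end of its top face; lies flat on the board with any yaw. Origin at its centre. May be absent.
- casting5: A cast brass cushion-shaped pendant blank, 26 x 26 x 11 mm (own x, y, z), with a low dome on top (the dome is only look); lies flat on the board with any yaw. Origin at its centre. May be absent.
- board: Flat bamboo board the castings lie on, 210 x 270 x 12 mm (x, y, z), fixed on the bench; origin at the centre of its underside. It stands left or right of the robot's midline.
- machine: The polisher, fixed on the bench, on the other side from the board. Origin at the centre of its underside, x away from the robot, y left. In its frame: an open square tub, outside 132 mm, inside 120 mm, centred at y +50 mm, rim 75 mm high; a grey console, 132 x 104 mm, centred at y -70 mm, deck 75 mm high; before the tub a lug 36 x 44 mm, 74 mm high, at x -84, y +50 mm, takes the lid's screw.
- tub_in (a point): Centre of the tub's inner floor, 24 mm above the bench and 51 mm below the tub's rim; axes as the machine's.
- lid (a joint): Angle of the tub's clear lid, rad: 0 = shut flat on the tub, 1.58 to 1.75 at the start (upright), 1.8 = end of travel; grows as it opens. Hinge along the machine's y at x +70 mm, z 79 mm, on the tub's far side. The hinge is stiff: the lid stays where it is left and yields to 2 to 5 N at its free edge.
- lid_edge (a point): Point on the lid's upper face, 125 mm from the hinge, on its middle line (machine y +50 mm); z normal to that face, which looks away from the robot while the lid is up. The plate is 136 mm wide, 6 mm thick and reaches 140 mm from the hinge; in its middle a tongue 46 mm wide goes on to 182 mm and carries the knob on the upper face.
- knob (a joint): Turn of the knurled knob that screws the lid down, rad: 0 to 0.5 at the start (loose), grows clockwise seen from above (lid shut), stops hard at 4.6 (tight, knob down on the tongue). It sinks 1.63 mm per rad and stays where it is left (friction about 0.15 N m).
- knob_grip (a point): On the knob's axis, 21 mm above its lower face, 5 mm below its top; z along the axis. The knob is a knurled dark steel cylinder, 34 mm in diameter, 26 mm high, with a white line on top; its axis is 160 mm from the lid's hinge. Fully down its lower face is 0.5 mm above the tongue (whose top is 82 mm above the bench when the lid is shut).
- fader (a joint): Position of the speed slider, m: 0 (off) at the end of the track nearest the robot, to 0.07 (fast) at the far end, along the machine's +x. At 0 the cap stands at x -52 mm, y -75 mm in the machine's frame. Stays where it is left (friction about 1.5 N).
- fader_grip (a point): Point on the speed slider's cap, 25 mm above the console deck. The cap is grey with a white line across it, 16 mm along the track, 12 mm across it; it spans 4 to 31 mm above the deck. Axes as the machine's.
- pointer_tip (a point): Tip of the small flat steel pointer on the console beside the slider's track (its -y side, 3 mm thick): it marks the wanted speed. The slider is at the mark when its cap's centre is level with the pointer along the track (same x in the machine's frame). Its axes are the machine's.
- glass: A drinking glass, 72 mm wide and 100 mm high; a bystander.
- ring_box: A small black ring box, about 60 x 56 mm and 83 mm high at its lid; a bystander.
Mind the look-alikes: they are no part of the job. What is shaped like the casting4 but green or red is not meant.

How it is judged (in metres and radians):
On the way, in this order (a step that is already met when the one before it is completed fails the run):
1. the speed slider is pulled to off (value of joint fader below 0.006 m), for 0.2 s.
2. all castings lie in the tub, lid still up (x of casting0 in the frame of tub_in between -0.06 and 0.06 m and y of casting0 in the frame of tub_in between -0.06 and 0.06 m and z of each of casting0, casting1, casting2, casting3, casting4, casting5 in the frame of tub_in below 0.045 m and x of casting1 in the frame of tub_in between -0.06 and 0.06 m and y of casting1 in the frame of tub_in between -0.06 and 0.06 m and x of casting2 in the frame of tub_in between -0.06 and 0.06 m and y of casting2 in the frame of tub_in between -0.06 and 0.06 m and x of casting3 in the frame of tub_in between -0.06 and 0.06 m and y of casting3 in the frame of tub_in between -0.06 and 0.06 m and x of casting4 in the frame of tub_in between -0.06 and 0.06 m and y of casting4 in the frame of tub_in between -0.06 and 0.06 m and x of casting5 in the frame of tub_in between -0.06 and 0.06 m and y of casting5 in the frame of tub_in between -0.06 and 0.06 m and value of joint lid above 0.3 rad), for 0.2 s.
3. the lid is shut, with all castings in the tub (x of casting0 in the frame of tub_in between -0.06 and 0.06 m and y of casting0 in the frame of tub_in between -0.06 and 0.06 m and z of each of casting0, casting1, casting2, casting3, casting4, casting5 in the frame of tub_in below 0.045 m and x of casting1 in the frame of tub_in between -0.06 and 0.06 m and y of casting1 in the frame of tub_in between -0.06 and 0.06 m and x of casting2 in the frame of tub_in between -0.06 and 0.06 m and y of casting2 in the frame of tub_in between -0.06 and 0.06 m and x of casting3 in the frame of tub_in between -0.06 and 0.06 m and y of casting3 in the frame of tub_in between -0.06 and 0.06 m and x of casting4 in the frame of tub_in between -0.06 and 0.06 m and y of casting4 in the frame of tub_in between -0.06 and 0.06 m and x of casting5 in the frame of tub_in between -0.06 and 0.06 m and y of casting5 in the frame of tub_in between -0.06 and 0.06 m and value of joint lid below 0.04 rad), for 0.2 s.
4. the knob is screwed down to its stop with the lid shut and the slider still at off (value of joint knob above 4.4 rad and value of joint lid below 0.04 rad and value of joint fader below 0.012 m), for 0.2 s.
5. the slider is level with the pointer (x of fader_grip in the frame of pointer_tip between -0.004 and 0.004 m and value of joint knob above 4.4 rad), for 0.2 s.
At the end, for the whole second after the job is handed in: Every casting present lies inside the tub, the lid is shut (within 0.04 rad), the knob is at its stop (4.4 rad or more of 4.6), and the slider's cap is within 4 mm of the pointer along the track (all of step 3 and all of step 5); the robot touches nothing.
It fails at once if the glass or the ring box is knocked over or pushed more than 3 cm (distance of any of glass, ring_box from where it was at the start of the episode above 0.03 m or angle between any of glass, ring_box's own z axis and vertical above 0.5 rad).
Of casting0, casting1, casting2, casting3, casting4, casting5 only 3 to 5 are there at a start; the rules pass over those that are not, and their reading is None.
At some moment in a run one of casting0, casting1, casting2, casting3, casting4, casting5 may be knocked a few centimetres aside while the robot is not near it.
Once in a run the grip may slacken for a moment while it holds something.
It also fails if it takes over 210 s, if anything falls off the work surface, if the arm or the gripper's body presses on something with over 40 N, if the wrist force passes 120 N, or if a joint passes its speed limit or range.

## Robot

A 7-joint arm with a two-finger parallel gripper is mounted at the origin on the work surface. World frame = base frame: x ahead of the robot, y to its left, z up, the work surface at z = 0. Lengths are in mm, angles in rad, forces in N, time in s.
With the tool pointing down it reaches from about 425 to 875 mm from the base axis. Payload 4.7 kg.
Tool frame: the origin (TCP) lies at the very end of the fingers, on their centre line; the grasp point (between the pads) lies 19 mm behind it (env.grasp_offset is the z of the grasp point in the tool frame, in mm); z points along the fingers, y is the line along which they close (so a half turn about z gives the same grasp; the last joint's range is limited). The gripper opens to 87 mm and grips with 3 to 60 N. Pads are 19 mm wide; open, the fingers measure 117 mm over their backs; the gripper's body (75 mm by 190 mm) begins 51 mm behind the grasp point.
Start: joints at [1.351, 0.321, -0.07, 1.45, 0.023, 1.371, -0.057], TCP at [150.567, -632.341, 222.587] pointing down, gripper open.
Joint ranges: [-2.86, 2.86], [-0.3, 2.09], [-1.38, 1.24], [0.06, 2.45], [-1.56, 4.7], [0.09, 2.05], [-2.69, 2.69]. Speed limits (rad/s): [2.57, 2.57, 3.14, 3.14, 3.14, 3.14, 3.14].

## Interface

Orientations are given as a rotation vector (axis times angle).
In Python, from bench import env, camera gives the robot as it stands.
- The arm moves only by the shell command python3 -m crank 'ROWS'. ROWS is JSON, a list of rows, each a list of 7 numbers: the shift along the tool's x, y, z in mm, then the turn, a rotation vector about the tool's x, y, z in degrees, then the opening, from -1 (shut) to 1 (fully open), so that 0 is half open. In form: [[x, y, z, ax, ay, az, jaw], ...]. A call has 1 to 10 rows; each row shifts and turns the commanded pose from where the row before left it, along the tool's axes as they then stand; what a row does not reach is not made up. A row lasts 1/8 s, in which the tool goes at most 62.5 mm and 10.7 degrees, less where a joint would pass 70% of its speed; a pose out of reach is approached as far as the arm can. A call is refused whole if a number of a shift passes 62.5 or a number of a turn 10.7, either way. A call with a gripper value outside its range is refused whole. The fingers move at their own pace and stop on an object; the grip force is fixed at half the most. Time passes only in rows, so rows that do not move let the fingers close. It gives the time, the measured TCP pose, the force, the opening and the grip force at its end, in the units of the state.
- env.get_state(): the state, without advancing time (a new reading comes with each control period).
- camera(name): name is "side" or "top"; returns a dict with "color" (400x640x3 uint8, red, green, blue), "range_z" (400x640 float32, mm along the optical axis (not along the pixel's ray), 0 where there is no reading), "mtx" (3x3 intrinsics, pixels), "D" ([k1, k2, p1, p2, k3] as OpenCV has them; the pictures are not rectified), "extrinsics" (4x4, takes a point from world to camera coordinates). Camera axes: x right, y up, looking along -z (the intrinsics and any distortion apply to the point x, -y, -z); pixel columns grow to the right and rows downward; lengths in mm; the calibration is good to about 2 mm. A picture is of the moment at which its call begins.
- env.finish_job(): hands the job in; it is judged then, once.
The state is a dict: "clock": time; "joint_pos": joint angles; "joint_vel": joint speeds; "effort": joint torques, N m; "tcp_pos": TCP position; "ee_rot": TCP orientation; "ft_force": force on the tool from outside, world axes, zero at the start; "ft_torque": the same for the moment, N m; "finger_gap": finger opening in mm; "finger_force": force on a finger pad.
Only numpy, scipy, OpenCV 4.12 (cv2) and the standard library are available. Lean on these libraries where they do the work, as an engineer would, in place of code of your own. Each camera call takes 0.05 s, during which the arm holds its last target. There are 200 camera calls.

## Working session

There is one attempt and no reset: what is moved stays moved. The work goes in short steps, Python scripts to look and compute and a shell command to move; the robot and the scene stay as the last step left them, time stands still between calls to the robot, and variables do not carry over. Pictures are saved under pics/ and viewed, at most 14 in all, crops included, and the job is handed in when it is done.

```bash
ls; mkdir -p pics; cat > h.py <<'E'
import numpy as np, cv2
from bench import env, camera
def save(c,n): cv2.imwrite('pics/'+n,c['color'][:,:,::-1])
def cloud(c):
    """world xyz per pixel (400x640x3), nan where no depth"""
    h,w=c['range_z'].shape
    u,v=np.meshgrid(np.arange(w),np.arange(h))
    p=cv2.undistortPoints(np.stack([u,v],-1).reshape(-1,1,2).astype(float),np.array(c['mtx']),np.array(c['D'])).reshape(h,w,2)
    z=c['range_z'].astype(float).copy(); z[z==0]=np.nan
    P=np.stack([p[...,0]*z,-p[...,1]*z,-z],-1)
    E=np.array(c['extrinsics']); return (P-E[:3,3])@E[:3,:3]
def ray(c,u,v,zw):
    """world point on pixel ray at height zw"""
    p=cv2.undistortPoints(np.array([[[u,v]]],float),np.array(c['mtx']),np.array(c['D'])).ravel()
    E=np.array(c['extrinsics']); R=E[:3,:3]; o=-R.T@E[:3,3]; d=R.T@np.array([p[0],-p[1],-1])
    return o+d*(zw-o[2])/d[2]
E
python3 - <<'E'
from h import *
for n in('top','side'):
    c=camera(n); save(c,n+'0.png'); np.savez('/tmp/'+n+'0.npz',**c); print(n,np.linalg.inv(c['extrinsics']).round(2).tolist())
print(env.get_state())
E
```

```text
pics
top [[-0.06, 0.98, -0.21, 320.99], [-1.0, -0.06, 0.01, -18.77], [-0.0, 0.21, 0.98, 1406.12], [0.0, 0.0, 0.0, 1.0]]
side [[-0.73, 0.39, -0.56, 109.29], [-0.68, -0.44, 0.59, 536.87], [-0.01, 0.81, 0.59, 617.31], [0.0, 0.0, 0.0, 1.0]]
{'clock': 0.1, 'joint_pos': array([ 1.35109581,  0.3217327 , -0.07008417,  1.45154442,  0.02262019,
        1.37081716, -0.0568703 ]), 'joint_vel': array([-0.00074185, -0.00066634,  0.00086446, -0.00318499, -0.00098673,
        0.00044452,  0.00092374]), 'effort': array([-3.89675006e-04, -4.92571270e+01, -4.05841051e-01, -3.13394308e+01,
       -6.40732865e-02,  3.95496364e-02,  7.07733238e-05]), 'tcp_pos': array([ 150.41934219, -631.844254  ,  221.5857083 ]), 'ee_rot': array([-3.11846525e+00, -3.66315348e-01,  4.91126422e-04]), 'ft_force': array([-0.46484896,  0.22621314,  1.02983258]), 'ft_torque': array([0.05146484, 0.02353371, 0.01688701]), 'finger_force': 0.0, 'finger_gap': 87.31329358490336}
```

View pics/top0.png

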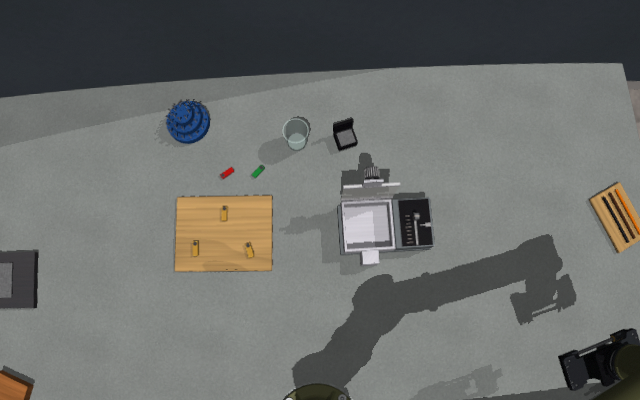

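View pics/side0.png

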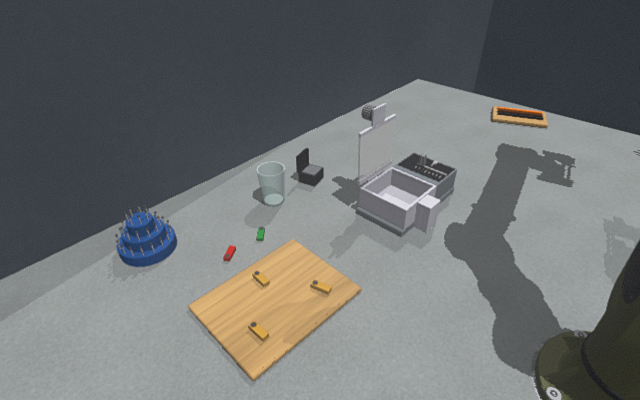

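Top view: brass bars at (224,213), (196,248) and (249,250). The look-alikes are the red bar at (227,172) and the green one at (258,171), both on the bench off the board. The machine's tub is at (368,225), the console at (416,222) and the knob up at (372,175). The glass is at (296,132) and the ring box at (345,133).

```bash
python3 - <<'E'
from h import *
t=dict(np.load('/tmp/top0.npz')); s=dict(np.load('/tmp/side0.npz'))
a=cv2.resize(t['color'][180:275,325:450],None,fx=4,fy=4,interpolation=cv2.INTER_CUBIC)
b=cv2.resize(t['color'][190:275,170:280],None,fx=3,fy=3,interpolation=cv2.INTER_CUBIC)
d=cv2.resize(s['color'][140:210,350:470],None,fx=4,fy=4,interpolation=cv2.INTER_CUBIC)
W=np.zeros((600,800,3),np.uint8)
W[:380*600//600][:380,:500]=a[:380]; W[:255,500:800]=b[:,:300]; W[380:600,:480]=d[:220]
cv2.imwrite('pics/crop1.png',W[:,:,::-1])
P=cloud(t); 
for n,im in(('top',t),('side',s)):
    Pn=cloud(im)
    h=cv2.cvtColor(im['color'],cv2.COLOR_RGB2HSV)
    x,y,z=Pn[...,0],Pn[...,1],Pn[...,2]
    # castings: brass on board
    m=((h[...,0]>14)&(h[...,0]<32)&(h[...,1]>120)&(z>17)&(z<40)).astype(np.uint8)
    k,l,st,ce=cv2.connectedComponentsWithStats(m)
    for i in range(1,k):
        if st[i,4]>25: 
            q=Pn[l==i]; r=cv2.minAreaRect(q[:,:2].astype(np.float32)); print(n,ce[i].round(),st[i,4],q.mean(0).round(1),np.array(r[0]).round(1),np.array(r[1]).round(1),r[2])
    # machine surfaces near z=75
    m=(abs(z-75)<5)&(x>400)&(x<800)&(y<-50)&(y>-350)
    q=Pn[m]; r=cv2.minAreaRect(q[:,:2].astype(np.float32)); print(n,'mach',m.sum(),r,np.median(q[:,2]))
    m=(abs(z-12)<5)&(x>350)&(x<800)&(y>50)
    q=Pn[m]; r=cv2.minAreaRect(q[:,:2].astype(np.float32)); print(n,'board',r,np.median(q[:,2]))
for u,v in [(296,132),(345,133)]: print(P[v,u])
E
```

```text
top [224. 214.] 58 [577.9 220.7  22.6] [579.1 220.8] [37.8 12.9] 2.458906412124634
top [194. 249.] 81 [487.3 305.   22.5] [488.9 305. ] [19.3 39.1] 84.83940887451172
top [249. 250.] 76 [475.  155.5  22.7] [477.4 156. ] [39.7 15.2] 14.648916244506836
top mach 2363 ((609.6629028320312, -216.21633911132812), (385.1000061035156, 239.0892333984375), 1.1769046783447266) 74.68486658976411
top board ((573.8697509765625, 483.84185791015625), (450.5694885253906, 862.593505859375), 0.3265467882156372) 11.542874346757277
side [261. 278.] 124 [575.1 223.7  23.2] [580.4 222.4] [15.6 41.2] 87.40936279296875
side [322. 286.] 139 [470.7 156.9  23. ] [473.9 156. ] [38.5 16.3] 15.15980339050293
side [259. 331.] 175 [482.9 305.7  23.5] [486.6 304.6] [16.  41.3] 87.89859008789062
side mach 1867 ((608.002685546875, -215.77670288085938), (386.0063781738281, 241.3176727294922), 0.8032290935516357) 76.39951601386561
side board ((608.2890014648438, 224.10671997070312), (270.4591369628906, 375.76043701171875), 87.31028747558594) 13.172813872448247
[807.61001827  10.92490568   8.9208626 ]
[ 787.7084355  -127.24047787   33.7122682 ]
```

View pics/crop1.png

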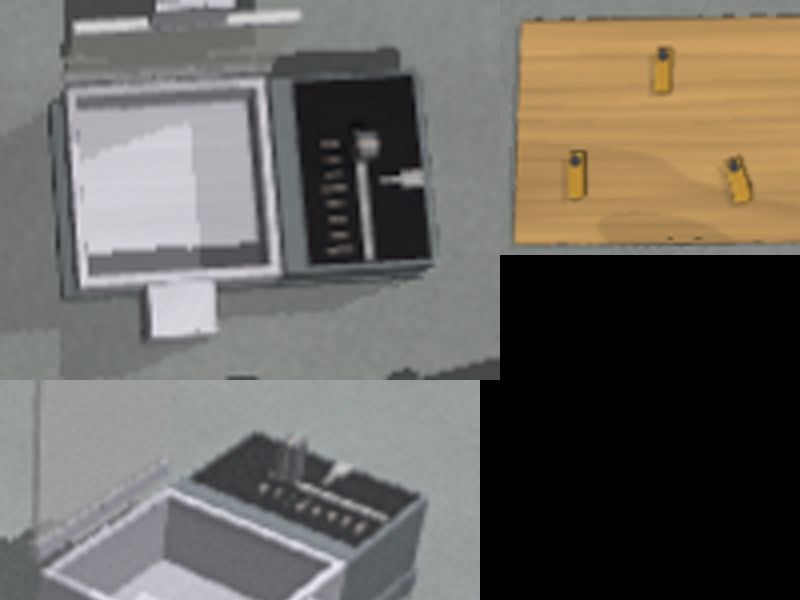

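The crop confirms three brass bars with steel discs on the board. The slider cap is at top pixel (416.7,215.7) and the pointer tip at about (420.5,225).

```bash
python3 - <<'E'
from h import *
t=dict(np.load('/tmp/top0.npz')); P=cloud(t); x,y,z=np.moveaxis(P,-1,0)
h=cv2.cvtColor(t['color'],cv2.COLOR_RGB2HSV)
m=(abs(z-75)<5)&(x>440)&(x<660)&(y<-50)&(y>-350)
# left edge / right edge of machine per row
pts=[]
for s,nm in((1,'right'),(-1,'left')):
    e=[]
    for v in range(205,246):
        i=np.where(m[v])[0]
        if len(i): j=i[-1] if s>0 else i[0]; e.append(P[v,j])
    e=np.array(e); f=np.polyfit(e[:,0],e[:,1],1); print(nm,f,len(e),np.std(e[:,1]-np.polyval(f,e[:,0])), np.polyval(f,570))
# near/far edge per column, console region
for lo,hi,nm in((402,428,'console'),(345,356,'tubL'),(382,394,'tubR')):
    n=[];f=[]
    for u in range(lo,hi):
        i=np.where(m[:,u])[0]; n.append(P[i[-1],u]); f.append(P[i[0],u])
    n=np.array(n);f=np.array(f); print(nm,'near',np.median(n,0),'far',np.median(f,0),np.polyfit(n[:,1],n[:,0],1)[0])
m=(abs(z-74)<4)&(x<500)&(x>420)&(y<-50)&(y>-350); q=P[m]; print('lug?',q.min(0),q.max(0))
q=P[(z>90)&(x>480)&(x<640)&(y<-240)&(y>-330)]; print('cap',len(q),q.mean(0),q.min(0),q.max(0))
print('cap px',ray(t,416.7,215.7,106),'ptr',ray(t,420.5,225,78), ray(t,420.5,225,84))
q=P[(z>76.5)&(z<90)&(x>500)&(x<640)&(y<-280)&(y>-340)]; print('ptr3d',len(q),q.mean(0) if len(q) else 0)
s=dict(np.load('/tmp/side0.npz'));S=cloud(s)
q=S[(S[...,2]>92)&(S[...,0]>480)&(S[...,0]<640)&(S[...,1]<-240)&(S[...,1]>-330)]; print('cap side',len(q),q.mean(0),q.min(0),q.max(0))
q=P[(z>150)&(x>600)&(x<800)&(y<-50)&(y>-320)]; print('lid',len(q),q.min(0),q.max(0))
q=S[(S[...,2]>100)&(S[...,0]>600)&(S[...,0]<800)&(S[...,1]<-90)&(S[...,1]>-250)]
f=np.polyfit(q[:,2],q[:,0],1);print('lid side',len(q),q.min(0),q.max(0),f)
E
```

```text
right [ 1.04312017e-02 -3.40774254e+02] 41 0.9356818371498461 -334.8284686183698
left [-1.12032125e-02 -9.48167800e+01] 41 0.8030769106151399 -101.20261105069515
console near [ 453.18692047 -283.97470685   74.06918648] far [ 580.16779441 -296.28545662   74.04391567] 0.0014237311181909877
tubL near [ 454.64541407 -114.16007767   74.30334733] far [ 581.19172046 -123.13552872   76.55992598] 0.08388711270044828
tubR near [ 453.36593433 -212.42198162   74.60547644] far [ 580.56652151 -223.64378701   74.31977154] 0.08556583557871071
lug? [ 420.13406707 -337.55454426   70.00348108] [499.96721416 -99.49880574  77.99278441]
cap 40 [ 529.76222232 -288.0445361   103.28626185] [ 522.51586626 -294.89915561   90.2565036 ] [ 538.53669326 -282.89669447  109.79250129]
cap px [ 528.60283927 -290.70411194  106.        ] ptr [ 507.70600675 -304.22860167   78.        ] [ 506.86250192 -302.9390081    84.        ]
ptr3d 191 [ 535.17544858 -309.24445681   78.66500801]
cap side 53 [ 526.9888547  -286.82746126  102.06407157] [ 519.40569468 -296.43357478   92.45579531] [ 537.04147257 -281.6055121   108.4554378 ]
lid 184 [ 600.78430963 -183.06185729  228.22315443] [ 628.26244802 -148.13143059  258.86217056]
lid side 149 [ 600.63043428 -173.66832417  225.04247738] [ 629.04075388 -145.51260403  257.94398149] [1.15304571e-01 5.85080511e+02]
```

```bash
cat >> h.py <<'E'
from scipy.spatial.transform import Rotation as Ro
def go(x,y,z):
    s=env.get_state(); R=Ro.from_rotvec(s['ee_rot']); 
    print('t',round(s['clock'],1),'tcp',s['tcp_pos'].round(1),'F',s['ft_force'].round(1),'gap',round(s['finger_gap'],1),'ff',round(s['finger_force'],1))
    print('d_tool',R.inv().apply(np.array([x,y,z])-s['tcp_pos']).round(1),'fix_deg',np.degrees((R.inv()*Ro.from_rotvec([np.pi,0,0])).as_rotvec()).round(1))
E
python3 -m crank '[[0,0,0,0,0,6.7,-0.1],[0,0,0,0,0,6.7,-0.1],[42,-38,0,0,0,0,-0.1],[42,-38,0,0,0,0,-0.1],[42,-38,0,0,0,0,-0.1],[42,-38,0,0,0,0,-0.1],[42,-38,0,0,0,0,-0.1],[42,-38,0,0,0,0,-0.1],[42,-38,0,0,0,0,-0.1],[42,-38,0,0,0,0,-0.1]]'; python3 -c "from h import *;go(528,-289.5,88)"
```

```text
clock: 1.35
tcp_pos: [487.5, -327.0, 222.2]
ee_rot: [3.142, -0.0, -0.001]
ft_force: [1.3, -0.2, -0.3]
finger_gap: 39.2
finger_force: 0.0
t 1.4 tcp [ 487.5 -327.   222.2] F [ 1.3 -0.2 -0.3] gap 39.2 ff 0.0
d_tool [ 40.6 -37.5 134.2] fix_deg [ 0.  0. -0.]
```

```bash
python3 -m crank '[[40,-37,0,0,0,0,-0.1],[0,0,40,0,0,0,-0.1],[0,0,40,0,0,0,-0.1],[0,0,30,0,0,0,-0.1],[0,0,24,0,0,0,-0.1],[0,0,0,0,0,0,-1],[0,0,0,0,0,0,-1],[0,0,0,0,0,0,-1]]'; python3 -c "from h import *;go(465,-289.5,88)"
```

```text
clock: 2.35
tcp_pos: [527.5, -291.9, 90.1]
ee_rot: [3.14, -0.0, 0.003]
ft_force: [0.4, 0.3, -0.9]
finger_gap: 16.6
finger_force: 0.0
t 2.4 tcp [ 527.5 -291.9   90.1] F [ 0.4  0.3 -0.9] gap 16.6 ff 0.0
d_tool [-62.5  -2.3   1.9] fix_deg [ 0.1 -0.1 -0. ]
```

```bash
python3 -m crank '[[0,0,0,0,0,0,-1],[0,0,0,0,0,0,-1],[-10,0,0,0,0,0,-1],[-15,0,0,0,0,0,-1],[-15,0,0,0,0,0,-1],[-15,0,0,0,0,0,-1],[-6,0,0,0,0,0,-1],[-3,0,0,0,0,0,-1],[0,0,0,0,0,0,-1],[0,0,0,0,0,0,-1]]'; python3 -c "from h import *;go(465,-289.5,88)"
```

```text
clock: 3.6
tcp_pos: [463.3, -289.9, 89.9]
ee_rot: [-3.141, -0.001, -0.002]
ft_force: [-0.2, 7.2, 9.2]
finger_gap: 11.7
finger_force: 30.0
t 3.6 tcp [ 463.3 -289.9   89.9] F [-0.2  7.2  9.2] gap 11.7 ff 30.0
d_tool [ 1.7 -0.4  1.9] fix_deg [-0.1 -0.1  0. ]
```

```bash
python3 -m crank '[[-2,0,0,0,0,0,-1],[-2,0,0,0,0,0,-1],[0,0,0,0,0,0,-1],[0,0,0,0,0,0,-1]]'
```

```text
clock: 4.1
tcp_pos: [463.2, -289.9, 89.9]
ee_rot: [3.141, 0.003, 0.014]
ft_force: [9.1, 3.6, -0.3]
finger_gap: 11.4
finger_force: 30.0
```

```bash
python3 -m crank '[[2,0,0,0,0,0,-0.1],[0,0,0,0,0,0,-0.1],[0,0,-40,0,0,0,-0.1],[0,0,-40,0,0,0,-0.1],[2,-50,-20,0,0,0,-0.1],[2,-56,0,0,0,0,-0.1],[2,-56,0,0,0,0,-0.1],[2,-56,0,0,0,0,-0.1],[2,-56,0,0,0,0,-0.1],[2,-56,0,0,0,0,-0.1]]'; python3 - <<'E'
from h import *
for n in('top','side'):
    c=camera(n); np.savez('/tmp/'+n+'1.npz',**c); Pn=cloud(c)
    h=cv2.cvtColor(c['color'],cv2.COLOR_RGB2HSV); z=Pn[...,2]
    m=((h[...,0]>14)&(h[...,0]<32)&(h[...,1]>120)&(z>17)&(z<40)).astype(np.uint8)
    k,l,st,ce=cv2.connectedComponentsWithStats(m)
    for i in range(1,k):
        if st[i,4]>25: q=Pn[l==i]; r=cv2.minAreaRect(q[:,:2].astype(np.float32)); print(n,q.mean(0).round(1),np.array(r[0]).round(1),np.array(r[1]).round(1),r[2])
    q=Pn[(z>90)&(Pn[...,0]>430)&(Pn[...,0]<580)&(Pn[...,1]<-270)&(Pn[...,1]>-310)]; print('cap',q.mean(0),q.min(0),q.max(0),len(q))
go(475,155.5,14)
E
```

```text
clock: 5.35
tcp_pos: [472.2, 38.9, 188.5]
ee_rot: [3.14, -0.003, 0.001]
ft_force: [1.1, -0.0, 0.4]
finger_gap: 38.9
finger_force: 0.0
top [578.6 221.4  22.2] [580.5 222. ] [16.  36.1] 89.14227294921875
top [486.9 304.7  22.6] [488.7 304.6] [39.2 16.5] 0.36877769231796265
cap [ 465.16411466 -288.93075552  104.6644207 ] [ 457.45822629 -295.7396053    94.0920463 ] [ 473.97207926 -282.3640259   110.3299143 ] 37
side [575.8 223.6  23.2] [579.5 221.9] [15.7 41.7] 85.02130126953125
side [470.5 156.9  22.8] [474.4 155.6] [39.5 16.6] 14.477690696716309
side [483.2 305.5  23.3] [486.6 304.4] [15.4 41. ] 88.77424621582031
cap [ 463.08875559 -286.42400093  100.60154799] [ 455.51135528 -296.38633576   90.05046132] [ 472.73789823 -280.92423327  109.21010942] 62
t 5.5 tcp [472.   44.8 188.8] F [-0.1 -0.5 -0.3] gap 39.0 ff 0.0
d_tool [   3.9 -110.5  175. ] fix_deg [-0.1 -0.   0.5]
```

```bash
python3 -m crank '[[1,-55,0,0,0,0,-0.1],[1,-56,0,0,0,0,-0.1],[0,0,40,0,0,-7.5,-0.1],[0,0,40,0,0,-7.5,-0.1],[0,0,40,0,0,0,-0.1],[0,0,35,0,0,0,-0.1],[0,0,19.5,0,0,0,-0.1],[0,0,0,0,0,0,-0.1]]'; python3 -c "from h import *;go(475,155.5,14)"
```

```text
clock: 6.45
tcp_pos: [474.9, 148.8, 13.8]
ee_rot: [3.114, 0.409, -0.001]
ft_force: [-0.4, 0.1, -0.2]
finger_gap: 39.0
finger_force: 0.0
t 6.5 tcp [474.9 148.8  13.8] F [-0.4  0.1 -0.2] gap 39.0 ff 0.0
d_tool [ 1.8 -6.4 -0.2] fix_deg [ 0.  0. 15.]
```

```bash
python3 -m crank '[[1.5,-6.5,0,0,0,0,-0.1],[0,0,0,0,0,0,-1],[0,0,0,0,0,0,-1],[0,0,0,0,0,0,-1],[0,0,0,0,0,0,-1],[0,0,-40,0,0,0,-1],[0,0,-55,0,0,0,-1],[0,0,-55,0,0,0,-1],[0,0,0,0,0,7.5,-1],[0,0,0,0,0,7.5,-1]]'; python3 -c "from h import *;go(515,-165,55)"
```

```text
clock: 7.7
tcp_pos: [474.8, 156.2, 164.9]
ee_rot: [3.141, -0.007, 0.003]
ft_force: [-0.7, 0.4, -1.0]
finger_gap: 14.7
finger_force: 30.0
t 7.7 tcp [474.8 156.2 164.9] F [-0.7  0.4 -1. ] gap 14.7 ff 30.0
d_tool [ 41.5 320.9 110.2] fix_deg [ 0.  -0.1 -0.3]
```

```bash
python3 -m crank '[[5,50,0,0,0,0,-1],[6,55,0,0,0,0,-1],[6,55,0,0,0,0,-1],[6,55,0,0,0,0,-1],[7,55,0,0,0,0,-1],[7,51,0,0,0,0,-1],[0,0,0,0,0,0,-1],[0,0,0,0,0,0,-1]]'; python3 -c "from h import *;go(512,-165,55)"
```

```text
clock: 8.7
tcp_pos: [511.2, -164.0, 163.7]
ee_rot: [-3.141, 0.0, 0.001]
ft_force: [0.1, 1.2, -1.0]
finger_gap: 14.5
finger_force: 30.0
t 8.7 tcp [ 511.2 -164.   163.7] F [ 0.1  1.2 -1. ] gap 14.5 ff 30.0
d_tool [  0.9   1.1 108.7] fix_deg [-0.1  0.  -0. ]
```

```bash
python3 -m crank '[[0,0,40,0,0,0,-1],[0,0,40,0,0,0,-1],[0,0,28,0,0,0,-1],[0,0,0,0,0,0,-1],[0,0,0,0,0,0,-0.4],[0,0,0,0,0,0,-0.4],[0,0,-50,0,0,0,-0.4],[0,0,-60,0,0,0,-0.1],[0,-55,0,0,0,0,-0.1],[0,-55,0,0,0,0,-0.1]]';  python3 - <<'E'
from h import *
for n in('top','side'):
    c=camera(n); np.savez('/tmp/'+n+'2.npz',**c); Pn=cloud(c)
    h=cv2.cvtColor(c['color'],cv2.COLOR_RGB2HSV); z=Pn[...,2]
    m=((h[...,0]>14)&(h[...,0]<32)&(h[...,1]>120)&(z>17)&(z<60)).astype(np.uint8)
    k,l,st,ce=cv2.connectedComponentsWithStats(m)
    for i in range(1,k):
        if st[i,4]>15: q=Pn[l==i]; r=cv2.minAreaRect(q[:,:2].astype(np.float32)); print(n,q.mean(0).round(1),np.array(r[0]).round(1),np.array(r[1]).round(1),r[2])
go(578.5,221.3,14)
E
```

```text
clock: 9.95
tcp_pos: [512.6, -53.9, 168.5]
ee_rot: [3.14, -0.003, 0.007]
ft_force: [1.5, 0.2, -0.7]
finger_gap: 38.6
finger_force: 0.0
top [577.8 220.6  22.5] [580.2 219.9] [14.2 35.7] 87.09729766845703
top [ 499.7 -166.1   34.4] [ 500.  -165.9] [11.3  8. ] 88.78044128417969
top [487.6 304.7  22.5] [489.1 305.9] [18.6 39.1] 87.27372741699219
side [ 508.2 -162.1   35.7] [ 510.4 -162.4] [13.1 34.2] 87.18592071533203
side [575.5 223.5  23.1] [579.6 222.5] [15.8 40.7] 88.0002212524414
side [483.3 305.6  23.2] [487.3 304.3] [15.8 40.3] 89.69356536865234
t 10.1 tcp [512.1 -47.  168.1] F [ 0.6  0.1 -0.3] gap 38.6 ff 0.0
d_tool [  68.6 -267.3  154.7] fix_deg [-0.1 -0.2  0.6]
```

```bash
python3 -m crank '[[13,-55,0,0,0,0,-0.1],[13,-55,0,0,0,0,-0.1],[13,-55,0,0,0,0,-0.1],[13,-55,0,0,0,0,-0.1],[14,-53,0,0,0,0,-0.1],[0,0,45,0,0,0,-0.1],[0,0,45,0,0,0,-0.1],[0,0,30,0,0,0,-0.1],[0,0,0,0,0,0,-0.1]]'; python3 -c "from h import *;go(578.5,221.3,14)"
```

```text
clock: 11.18
tcp_pos: [576.1, 217.1, 44.3]
ee_rot: [3.14, -0.001, -0.006]
ft_force: [-0.0, -0.8, 0.7]
finger_gap: 39.2
finger_force: 0.0
t 11.2 tcp [576.1 217.1  44.3] F [-0.  -0.8  0.7] gap 39.2 ff 0.0
d_tool [ 2.5 -4.3 30.3] fix_deg [ 0.1  0.2 -0. ]
```

```bash
python3 -m crank '[[2.5,-4,20,0,0,0,-0.1],[0,0,10,0,0,0,-0.1],[0,0,0,0,0,0,-1],[0,0,0,0,0,0,-1],[0,0,0,0,0,0,-1],[0,0,0,0,0,0,-1],[0,0,-40,0,0,0,-1],[0,0,-55,0,0,0,-1],[0,0,-55,0,0,0,-1],[0,0,0,0,0,0,-1]]'; python3 -c "from h import *;go(512,-140,55)"
```

```text
clock: 12.42
tcp_pos: [582.6, 224.1, 171.6]
ee_rot: [-3.139, -0.0, -0.015]
ft_force: [0.9, -0.1, -1.4]
finger_gap: 14.5
finger_force: 30.0
t 12.4 tcp [582.6 224.1 171.6] F [ 0.9 -0.1 -1.4] gap 14.5 ff 30.0
d_tool [-71.7 364.4 114.9] fix_deg [-0.2 -0.5  0. ]
```

```bash
python3 -m crank '[[-20,50,0,0,0,0,-1],[-20,52,0,0,0,0,-1],[-20,52,0,0,0,0,-1],[-6,52,0,0,0,0,-1],[0,52,0,0,0,0,-1],[0,52,0,0,0,0,-1],[0,51,0,0,0,0,-1],[0,0,0,0,0,0,-1],[0,0,0,0,0,0,-1]]'; python3 -c "from h import *;go(512,-140,55)"
```

```text
clock: 13.55
tcp_pos: [513.3, -138.0, 165.1]
ee_rot: [-3.14, 0.0, 0.002]
ft_force: [0.2, 0.8, -0.6]
finger_gap: 14.7
finger_force: 30.0
t 13.6 tcp [ 513.3 -138.   165.1] F [ 0.2  0.8 -0.6] gap 14.7 ff 30.0
d_tool [ -1.2   2.2 110.1] fix_deg [-0.1  0.1 -0. ]
```

```bash
python3 -m crank '[[0,6,40,0,0,0,-1],[0,0,40,0,0,0,-1],[0,0,28,0,0,0,-1],[0,0,0,0,0,0,-1],[0,0,0,0,0,0,-0.45],[0,0,0,0,0,0,-0.45],[0,0,-50,0,0,0,-0.45],[0,0,-60,0,0,0,-0.1],[0,-55,0,0,0,0,-0.1],[0,-55,0,0,0,0,-0.1]]';  python3 - <<'E'
from h import *
for n in('top','side'):
    c=camera(n); np.savez('/tmp/'+n+'3.npz',**c); Pn=cloud(c)
    h=cv2.cvtColor(c['color'],cv2.COLOR_RGB2HSV); z=Pn[...,2]
    m=((h[...,0]>14)&(h[...,0]<32)&(h[...,1]>120)&(z>17)&(z<60)).astype(np.uint8)
    k,l,st,ce=cv2.connectedComponentsWithStats(m)
    for i in range(1,k):
        if st[i,4]>15: q=Pn[l==i]; r=cv2.minAreaRect(q[:,:2].astype(np.float32)); print(n,q.mean(0).round(1),np.array(r[0]).round(1),np.array(r[1]).round(1),r[2])
go(487.5,304.8,14)
E
```

```text
clock: 14.8
tcp_pos: [515.1, -33.9, 170.5]
ee_rot: [3.14, -0.004, 0.007]
ft_force: [-0.4, -0.1, -0.6]
finger_gap: 38.2
finger_force: 0.0
top [ 511.5 -164.6   34.5] [ 514.1 -164.9] [36.4 13.6] 3.9245214462280273
top [ 502.9 -144.7   34.3] [ 503.6 -144.5] [11.4 14.2] 85.39678192138672
top [487.  304.5  22.3] [488.8 304.1] [40.4 18.5] 3.6670076847076416
side [ 508.1 -162.    35.7] [ 510.8 -161.5] [36.2 14.1] 3.8643717765808105
side [483.1 305.5  23.2] [486.9 304.5] [15.7 40.5] 87.34471893310547
t 14.9 tcp [514.5 -26.9 170.2] F [-0.2 -0.   0. ] gap 38.4 ff 0.0
d_tool [ -24.1 -331.7  156.6] fix_deg [-0.1 -0.2  0.6]
```

```bash
python3 -m crank '[[-4,-50,0,0,0,0,-0.1],[-4,-50,0,0,0,0,-0.1],[-4,-50,0,0,0,0,-0.1],[-4,-50,0,0,0,0,-0.1],[-4,-50,0,0,0,0,-0.1],[-4,-50,0,0,0,0,-0.1],[-3,-38,40,0,0,0,-0.1],[0,0,50,0,0,0,-0.1],[0,0,35,0,0,0,-0.1],[0,0,0,0,0,0,-0.1]]'; python3 -c "from h import *;go(487.5,304.8,14)"
```

```text
clock: 16.15
tcp_pos: [485.6, 301.9, 41.2]
ee_rot: [3.139, -0.0, -0.006]
ft_force: [-0.0, 0.6, 0.2]
finger_gap: 39.1
finger_force: 0.0
t 16.1 tcp [485.6 301.9  41.2] F [-0.   0.6  0.2] gap 39.1 ff 0.0
d_tool [ 2.  -3.  27.2] fix_deg [ 0.1  0.2 -0. ]
```

```bash
python3 -m crank '[[2,-2.5,17,0,0,0,-0.1],[0,0,10,0,0,0,-0.1],[0,0,0,0,0,0,-1],[0,0,0,0,0,0,-1],[0,0,0,0,0,0,-1],[0,0,0,0,0,0,-1],[0,0,-40,0,0,0,-1],[0,0,-55,0,0,0,-1],[0,0,-55,0,0,0,-1],[0,0,0,0,0,0,-1]]'; python3 -c "from h import *;go(514,-188,55)"
```

```text
clock: 17.4
tcp_pos: [491.3, 308.0, 171.0]
ee_rot: [-3.138, 0.0, -0.013]
ft_force: [-0.6, 0.7, -1.5]
finger_gap: 14.5
finger_force: 30.0
t 17.4 tcp [491.3 308.  171. ] F [-0.6  0.7 -1.5] gap 14.5 ff 30.0
d_tool [ 21.8 496.4 114.3] fix_deg [-0.2 -0.5 -0. ]
```

```bash
python3 -m crank '[[2,53,0,0,0,0,-1],[3,55,0,0,0,0,-1],[3,55,0,0,0,0,-1],[3,55,0,0,0,0,-1],[3,55,0,0,0,0,-1],[3,55,0,0,0,0,-1],[3,55,0,0,0,0,-1],[3,55,0,0,0,0,-1],[3,55,0,0,0,0,-1],[0,0,0,0,0,0,-1]]'; python3 -c "from h import *;go(514,-188,55)"
```

```text
clock: 18.65
tcp_pos: [513.0, -193.1, 164.3]
ee_rot: [3.141, -0.014, -0.004]
ft_force: [-0.2, 1.3, -0.4]
finger_gap: 14.7
finger_force: 30.0
t 18.6 tcp [ 513.  -193.1  164.3] F [-0.2  1.3 -0.4] gap 14.7 ff 30.0
d_tool [  1.2  -5.2 109.3] fix_deg [ 0.   0.1 -0.5]
```

```bash
python3 -m crank '[[0,-5,40,0,0,0,-1],[0,0,40,0,0,0,-1],[0,0,28,0,0,0,-1],[0,0,0,0,0,0,-1],[0,0,0,0,0,0,-0.45],[0,0,0,0,0,0,-0.45],[0,0,-50,0,0,0,-0.45],[-30,0,-60,0,0,0,-1],[0,0,-60,0,0,0,-1],[0,0,-60,0,0,0,-1]]';  python3 - <<'E'
from h import *
for n in('top','side'):
    c=camera(n); save(c,n+'4.png');np.savez('/tmp/'+n+'4.npz',**c); Pn=cloud(c)
    h=cv2.cvtColor(c['color'],cv2.COLOR_RGB2HSV); z=Pn[...,2]
    m=((h[...,0]>14)&(h[...,0]<32)&(h[...,1]>120)&(z>17)&(z<60)).astype(np.uint8)
    k,l,st,ce=cv2.connectedComponentsWithStats(m)
    for i in range(1,k):
        if st[i,4]>15: q=Pn[l==i]; r=cv2.minAreaRect(q[:,:2].astype(np.float32)); print(n,q.mean(0).round(1),np.array(r[0]).round(1),np.array(r[1]).round(1),r[2])
go(655,-115,290)
E
```

```text
clock: 19.9
tcp_pos: [486.7, -182.0, 287.4]
ee_rot: [3.139, -0.0, 0.003]
ft_force: [0.7, -0.3, 0.3]
finger_gap: 3.6
finger_force: 0.0
side [ 505.9 -170.8   36.2] [ 507.9 -172.3] [28.6 28.2] 0.10200982540845871
t 20.0 tcp [ 490.7 -182.9  292.7] F [ 0.4  0.2 -0.4] gap 1.8 ff 0.0
d_tool [164.3 -67.9   4.4] fix_deg [ 0.4 -0.8  0. ]
```

View pics/side4.png

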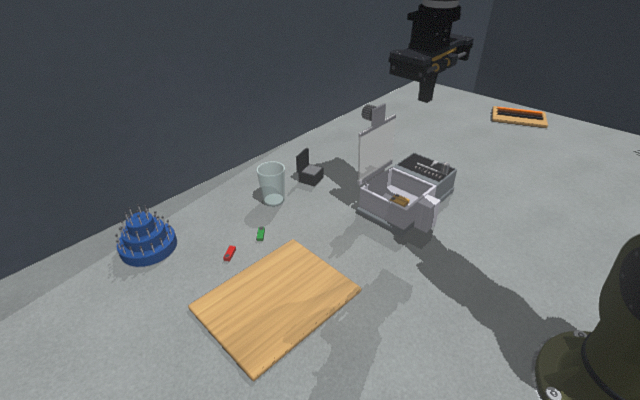

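The side view shows an empty board, brass in the tub at (398,200), and the lid still upright. The arm goes behind the lid next.

```bash
python3 -m crank '[[0,-20,0,0,0,0,-1],[35,-20,0,0,0,0,-1],[40,-20,0,0,0,0,-1],[40,-8,0,0,0,0,-1],[40,0,0,0,0,0,-1],[12,0,0,0,0,0,-1],[0,0,0,0,0,0,-1],[0,0,0,0,0,0,-1]]'; python3 - <<'E'
from h import *
go(655,-115,203)
s=dict(np.load('/tmp/side4.npz'));S=cloud(s)
q=S[(S[...,2]>100)&(S[...,2]<225)&(S[...,0]>560)&(S[...,0]<680)&(S[...,1]<-95)&(S[...,1]>-240)]
print(len(q),q.min(0),q.max(0),np.polyfit(q[:,2],q[:,0],1))
E
```

```text
clock: 21.0
tcp_pos: [652.9, -113.8, 284.0]
ee_rot: [3.141, 0.0, -0.001]
ft_force: [0.1, -1.2, 0.8]
finger_gap: 0.2
finger_force: 0.0
t 21.0 tcp [ 652.9 -113.8  284. ] F [ 0.1 -1.2  0.8] gap 0.2 ff 0.0
d_tool [ 2.2  1.1 81. ] fix_deg [0.  0.1 0. ]
1624 [ 582.47894261 -235.21489928  100.34505392] [618.19546208 -95.67985192 224.74385207] [3.02617667e-02 5.81472244e+02]
```

```bash
python3 -m crank '[[0,0,40,0,0,0,-1],[0,0,40,0,0,0,-1],[-20,0,1,0,0,0,-1],[-15,0,0,0,0,0,-1],[-8,0,0,0,0,0,-1],[-5,0,0,0,0,0,-1],[-5,0,0,0,0,0,-1],[-5,0,0,0,0,0,-1]]'; python3 -c "from h import *;go(587,-115,203)"
```

```text
clock: 22.0
tcp_pos: [596.8, -114.4, 203.7]
ee_rot: [3.141, -0.0, 0.004]
ft_force: [2.8, -1.2, 2.5]
finger_gap: 0.4
finger_force: 1.4
t 22.0 tcp [ 596.8 -114.4  203.7] F [ 2.8 -1.2  2.5] gap 0.4 ff 1.4
d_tool [-9.8  0.6  0.7] fix_deg [ 0.  -0.2 -0. ]
```

```bash
python3 -m crank '[[-10,0,-4,0,0,0,-1],[-10,0,0,0,0,0,-1],[-12.5,0,3,0,0,0,-1],[-12.5,0,3,0,0,0,-1],[-12,0,5.5,0,0,0,-1]]'; python3 -c "from h import *;go(528,-115,190)"
```

```text
clock: 22.62
tcp_pos: [538.0, -114.0, 195.3]
ee_rot: [3.142, -0.0, 0.0]
ft_force: [2.3, 0.6, 0.6]
finger_gap: 0.4
finger_force: 1.1
t 22.6 tcp [ 538.  -114.   195.3] F [2.3 0.6 0.6] gap 0.4 ff 1.1
d_tool [-10.    1.    5.3] fix_deg [ 0. -0. -0.]
```

```bash
python3 -m crank '[[-11,0,6,0,0,0,-1],[-10,0,8,0,0,0,-1],[-10,0,8,0,0,0,-1],[-8.5,0,9.5,0,0,0,-1],[-8.5,0,10,0,0,0,-1],[-6.5,0,11,0,0,0,-1],[-6.5,0,11.5,0,0,0,-1],[-4,0,12,0,0,0,-1],[-4,0,12.5,0,0,0,-1],[-2,0,12,0,0,0,-1]]'; python3 -c "from h import *;go(466,-115,82)"
```

```text
clock: 23.88
tcp_pos: [467.7, -114.3, 94.1]
ee_rot: [3.141, -0.0, -0.0]
ft_force: [1.6, 0.7, 1.3]
finger_gap: 0.6
finger_force: 0.7
t 23.9 tcp [ 467.7 -114.3   94.1] F [1.6 0.7 1.3] gap 0.6 ff 0.7
d_tool [-1.7  0.7 12.1] fix_deg [ 0.  0. -0.]
```

```bash
python3 -m crank '[[0,0,6,0,0,0,-1],[0,0,4,0,0,0,-1],[0,0,2,0,0,0,-1],[0,0,2,0,0,0,-1],[0,0,0,0,0,0,-1]]'; python3 -c "from h import *;go(466,-115,82)"
```

```text
clock: 24.5
tcp_pos: [467.8, -114.3, 82.2]
ee_rot: [3.141, -0.0, -0.001]
ft_force: [-5.0, 1.3, 11.4]
finger_gap: 0.5
finger_force: 5.5
t 24.5 tcp [ 467.8 -114.3   82.2] F [-5.   1.3 11.4] gap 0.5 ff 5.5
d_tool [-1.8  0.7  0.2] fix_deg [ 0.   0.1 -0. ]
```

```bash
python3 -m crank '[[0,0,-40,0,0,0,-1],[0,-30,-50,0,0,0,0.4],[0,-50,-30,0,0,0,0.4],[0,-50,0,0,0,0,0.4],[0,-50,0,0,0,0,0.4],[0,0,0,0,0,0,0.4]]'; python3 - <<'E'
from h import *
go(427,-165,150)
print(env.get_state()['joint_pos'].round(3))
for n in('top','side'):
    c=camera(n); save(c,n+'5.png');np.savez('/tmp/'+n+'5.npz',**c); P=cloud(c);x,y,z=np.moveaxis(P,-1,0)
    q=P[(z>108)&(z<135)&(x>380)&(x<480)&(y<-120)&(y>-210)]; print(n,'knob',len(q),q.mean(0).round(1),q.min(0).round(1),q.max(0).round(1),cv2.minEnclosingCircle(q[:,:2].astype(np.float32)))
    q=P[(z>76)&(z<92)&(x>455)&(x<575)&(y<-105)&(y>-225)]; print('lid',len(q), np.linalg.lstsq(np.c_[q[:,:2],np.ones(len(q))],q[:,2],rcond=None)[0], q.mean(0)); 
t=np.load('/tmp/top5.npz')['color']; s=np.load('/tmp/side5.npz')['color']
W=np.vstack([cv2.resize(t[190:290,320:460],None,fx=3,fy=3),cv2.resize(s[130:230,330:470],None,fx=3,fy=3)])
cv2.imwrite('pics/crop5.png',W[:,:,::-1])
E
```

```text
clock: 25.25
tcp_pos: [467.9, 70.6, 201.6]
ee_rot: [-3.141, -0.013, -0.003]
ft_force: [-1.2, -0.3, -0.2]
finger_gap: 42.4
finger_force: 0.0
t 25.2 tcp [467.9  70.6 201.6] F [-1.2 -0.3 -0.2] gap 42.4 ff 0.0
d_tool [-42.9 235.3  51.3] fix_deg [-0.  -0.1  0.5]
[ 0.697 -0.024 -0.878  1.877 -0.02   1.278 -1.738]
top knob 150 [ 428.2 -165.6  115.3] [ 411.3 -183.6  109. ] [ 444.  -148.2  121.7] ((428.5350036621094, -165.86660766601562), 17.83238410949707)
lid 2015 [-3.89224086e-03 -3.90236360e-03  8.28138112e+01] [ 514.39301123 -165.03791241   81.45570766]
side knob 156 [ 424.6 -160.3  115.3] [ 408.6 -181.5  108. ] [ 444.6 -146.5  119.1] ((426.5440673828125, -163.52365112304688), 18.086442947387695)
lid 1330 [ 2.07828720e-03 -2.36649332e-03  8.20138953e+01] [ 512.90805053 -163.00700702   83.4656205 ]
```

View pics/crop5.png

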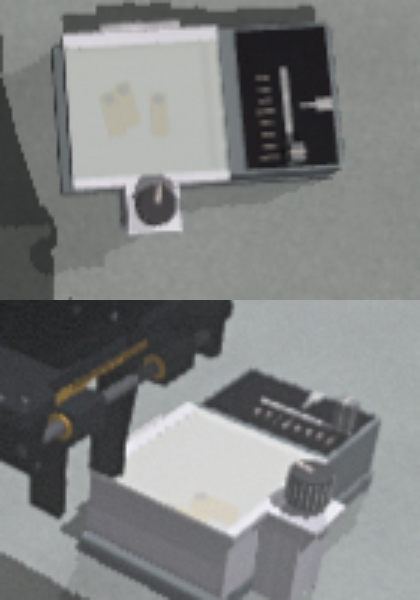

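Lid is flat, with three brass bars under it (crop top, around (130,108)). Knob is at about (427.5,-165) in world, its white line pointing away from the robot. The slider is at the near end of its track.

```bash
python3 -m crank '[[-7,40,0,0,0,0,0.4],[-7,40,0,0,0,0,0.4],[-7,40,0,0,0,0,0.4],[-7,40,0,0,0,0,0.4],[-7,40,0,0,0,0,0.4],[-6,36,40,0,0,0,0.4],[0,0,0,0,0,0,0.4],[0,0,0,0,0,0,0.4]]'; python3 -c "from h import *;go(427.5,-165,94);print(env.get_state()['joint_pos'].round(3))"; python3 -m crank '[[0,0,0,0,0,-10,0.4],[0,0,0,0,0,0,0.4]]';python3 -c "from h import *;go(427.5,-165,94);print(env.get_state()['joint_pos'].round(3))"
```

```text
clock: 26.35
tcp_pos: [426.9, -170.6, 161.1]
ee_rot: [-3.141, 0.003, -0.0]
ft_force: [-0.4, 0.1, 0.5]
finger_gap: 60.8
finger_force: 0.0
t 26.4 tcp [ 426.9 -170.6  161.1] F [-0.4  0.1  0.5] gap 60.8 ff 0.0
d_tool [ 0.6 -5.5 67.1] fix_deg [-0.  -0.  -0.1]
[ 0.928 -0.025 -0.591  1.966 -0.016  1.197 -1.23 ]
clock: 26.6
tcp_pos: [427.8, -169.6, 162.0]
ee_rot: [3.128, 0.273, 0.003]
ft_force: [-0.4, -0.8, -0.6]
finger_gap: 61.0
finger_force: 0.0
t 26.6 tcp [ 427.8 -169.6  162. ] F [-0.4 -0.8 -0.6] gap 61.0 ff 0.0
d_tool [ 0.4 -4.7 68. ] fix_deg [ 0.1 -0.1 10. ]
[ 0.924 -0.026 -0.59   1.965 -0.015  1.197 -1.057]
```

```bash
python3 -m crank '[[0.4,-4.7,0,0,0,0,0.4],[0,0,0,0,0,-10,0.4],[0,0,0,0,0,-10,0.4],[0,0,0,0,0,-10,0.4],[0,0,0,0,0,-10,0.4],[0,0,0,0,0,-10,0.4],[0,0,0,0,0,-10,0.4],[0,0,0,0,0,-10,0.4],[0,0,0,0,0,-10,0.4],[0,0,0,0,0,-10,0.4]]';python3 -m crank '[[0,0,0,0,0,-10,0.4],[0,0,0,0,0,-10,0.4],[0,0,0,0,0,-10,0.4],[0,0,0,0,0,-10,0.4],[0,0,0,0,0,-10,0.4],[0,0,0,0,0,-10,0.4],[0,0,0,0,0,-10,0.4],[0,0,0,0,0,-10,0.4],[0,0,0,0,0,-10,0.4],[0,0,0,0,0,-10,0.4]]';python3 -c "from h import *;go(427.5,-165,94);print(env.get_state()['joint_pos'].round(3))"
```

```text
clock: 27.85
tcp_pos: [426.8, -164.9, 161.3]
ee_rot: [2.014, 2.41, 0.0]
ft_force: [1.0, -0.2, -0.1]
finger_gap: 60.8
finger_force: 0.0
clock: 29.1
tcp_pos: [426.7, -164.9, 161.3]
ee_rot: [-0.552, 3.092, -0.001]
ft_force: [0.1, 0.0, -0.2]
finger_gap: 61.0
finger_force: 0.0
t 29.1 tcp [ 426.7 -164.9  161.3] F [ 0.1  0.  -0.2] gap 61.0 ff 0.0
d_tool [-0.7 -0.3 67.3] fix_deg [  -0.    -0.  -159.8]
[ 0.861 -0.032 -0.536  1.972 -0.017  1.197  2.256]
```

```bash
python3 -m crank '[[-0.7,0,25,0,0,0,0.4],[0,0,25,0,0,0,0.4],[0,0,16,0,0,0,0.4],[0,0,0,0,0,0,-1],[0,0,0,0,0,0,-1],[0,0,0,0,0,0,-1],[0,0,0,0,0,0,-1],[0,0,0,0,0,0,-1]]';python3 -c "from h import *;go(427.5,-165,94);print(env.get_state()['joint_pos'].round(3))"
```

```text
clock: 30.1
tcp_pos: [427.4, -164.6, 95.6]
ee_rot: [-0.546, 3.093, 0.001]
ft_force: [-0.9, 3.9, 5.8]
finger_gap: 32.7
finger_force: 30.0
t 30.1 tcp [ 427.4 -164.6   95.6] F [-0.9  3.9  5.8] gap 32.7 ff 30.0
d_tool [ 0.1 -0.4  1.6] fix_deg [  -0.    0. -160.]
[ 0.85   0.046 -0.547  2.046  0.027  1.057  2.21 ]
```

```bash
python3 -m crank '[[0,0,0.3,0,0,10,-1],[0,0,0.3,0,0,10,-1],[0,0,0.3,0,0,10,-1],[0,0,0.3,0,0,10,-1],[0,0,0.3,0,0,10,-1],[0,0,0.3,0,0,10,-1],[0,0,0.3,0,0,10,-1],[0,0,0.3,0,0,10,-1],[0,0,0.3,0,0,10,-1]]';python3 -c "from h import *;go(427.5,-165,94);s=env.get_state();print(s['joint_pos'].round(3),s['ft_torque'])"
```

```text
clock: 31.22
tcp_pos: [426.9, -165.5, 92.9]
ee_rot: [-1.809, -2.569, 0.002]
ft_force: [-2.2, 2.6, 6.9]
finger_gap: 33.4
finger_force: 30.0
t 31.2 tcp [ 426.9 -165.5   92.9] F [-2.2  2.6  6.9] gap 33.4 ff 30.0
d_tool [ 0.3  0.7 -1.1] fix_deg [-0.000e+00  1.000e-01  1.097e+02]
[ 0.806  0.047 -0.502  2.05   0.027  1.051  0.635] [0.39398844 0.68281476 0.18423462]
```

```bash
python3 -m crank '[[0,0,0.3,0,0,10,-1],[0,0,0.3,0,0,10,-1],[0,0,0.3,0,0,10,-1],[0,0,0.3,0,0,10,-1],[0,0,0.3,0,0,10,-1],[0,0,0.3,0,0,10,-1],[0,0,0.3,0,0,10,-1],[0,0,0.3,0,0,10,-1],[0,0,0.3,0,0,10,-1]]';python3 -c "from h import *;go(427.5,-165,94);s=env.get_state();print(s['joint_pos'].round(3),s['ft_torque'])"
```

```text
clock: 32.35
tcp_pos: [426.0, -165.0, 90.1]
ee_rot: [-3.095, -0.537, 0.004]
ft_force: [-5.4, 2.8, 9.5]
finger_gap: 33.5
finger_force: 30.0
t 32.4 tcp [ 426.  -165.    90.1] F [-5.4  2.8  9.5] gap 33.5 ff 30.0
d_tool [ 1.4  0.5 -3.9] fix_deg [-0.   0.2 19.7]
[ 0.763  0.048 -0.459  2.054  0.025  1.047 -0.935] [0.86725147 1.27724737 0.16663033]
```

```bash
for i in 1 2 3; do :; done; python3 -m crank '[[0,0,0.3,0,0,10,-1],[0,0,0.3,0,0,10,-1],[0,0,0.3,0,0,10,-1],[0,0,0.3,0,0,10,-1],[0,0,0.3,0,0,10,-1]]';python3 -c "from h import *;go(427.5,-165,94);s=env.get_state();print(s['joint_pos'].round(3),s['ft_torque'])"
```

```text
clock: 32.98
tcp_pos: [426.2, -164.4, 88.7]
ee_rot: [-3.032, 0.821, 0.004]
ft_force: [-5.9, 4.2, 10.5]
finger_gap: 33.0
finger_force: 30.0
t 33.0 tcp [ 426.2 -164.4   88.7] F [-5.9  4.2 10.5] gap 33.0 ff 30.0
d_tool [ 1.4 -0.2 -5.3] fix_deg [ -0.    0.2 -30.3]
[ 0.738  0.049 -0.435  2.056  0.024  1.044 -1.807] [1.18509772 1.18481473 0.11868329]
```

```bash
python3 -m crank '[[0,0,0.3,0,0,10,-1],[0,0,0.3,0,0,10,-1]]';python3 -c "from h import *;s=env.get_state();print(s['joint_pos'].round(3),s['ft_torque'])";python3 -m crank '[[0,0,0.3,0,0,9,-1]]';python3 -c "from h import *;go(427.5,-165,94);s=env.get_state();print(s['joint_pos'].round(3),s['ft_torque'])"
```

```text
clock: 33.22
tcp_pos: [426.3, -164.3, 88.1]
ee_rot: [2.844, -1.335, -0.004]
ft_force: [-4.6, 4.8, 9.4]
finger_gap: 33.1
finger_force: 30.0
[ 0.728  0.049 -0.425  2.057  0.023  1.043 -2.156] [1.30006969 1.17520217 0.20204472]
clock: 33.35
tcp_pos: [426.6, -164.5, 87.9]
ee_rot: [2.731, -1.551, -0.002]
ft_force: [-3.6, 0.9, 7.4]
finger_gap: 33.0
finger_force: 30.0
t 33.4 tcp [ 426.6 -164.5   87.9] F [-3.6  0.9  7.4] gap 33.0 ff 30.0
d_tool [ 0.8 -0.5 -6.1] fix_deg [  0.    0.1 -59.2]
[ 0.724  0.049 -0.421  2.057  0.024  1.041 -2.312] [0.13649739 0.74694964 0.53839374]
```

```bash
python3 -m crank '[[0,0,0,0,0,5,-1],[0,0,0,0,0,0,-1]]';python3 -c "from h import *;go(427.5,-165,94);s=env.get_state();print(s['joint_pos'].round(3),s['ft_torque'])"
```

```text
clock: 33.6
tcp_pos: [427.2, -165.9, 88.0]
ee_rot: [2.664, -1.663, 0.002]
ft_force: [-2.8, 1.0, 6.2]
finger_gap: 33.2
finger_force: 30.0
t 33.6 tcp [ 427.2 -165.9   88. ] F [-2.8  1.   6.2] gap 33.2 ff 30.0
d_tool [-0.7 -0.6 -6. ] fix_deg [  0.1  -0.1 -63.9]
[ 0.722  0.049 -0.417  2.057  0.025  1.039 -2.395] [0.30185324 0.60133512 0.4320813 ]
```

```bash
python3 -m crank '[[0,0,0,0,0,0,0.4],[0,0,0,0,0,0,0.4],[0,0,0,0,0,0,0.4],[0,0,-40,0,0,0,0.4],[0,0,-50,0,0,-10,0.4],[0,0,-20,0,0,-10,0.4],[0,0,0,0,0,-10,0.4],[0,0,0,0,0,-10,0.4],[0,0,0,0,0,-10,0.4],[0,0,0,0,0,-10,0.4]]';python3 -m crank '[[0,0,0,0,0,-4,0.4],[0,-50,0,0,0,0,0.4],[0,-60,0,0,0,0,0.4],[0,-60,0,0,0,0,0.4],[0,-60,0,0,0,0,0.4],[0,0,0,0,0,0,0.4]]'; python3 - <<'E'
from h import *
go(427,-165,150)
print(env.get_state()['joint_pos'].round(3))
for n in('top','side'):
    c=camera(n); save(c,n+'6.png');np.savez('/tmp/'+n+'6.npz',**c); P=cloud(c);x,y,z=np.moveaxis(P,-1,0)
    for k in (5,6):
        P=cloud(dict(np.load(f'/tmp/{n}{k}.npz')));x,y,z=np.moveaxis(P,-1,0)
        q=P[(z>95)&(z<135)&(np.hypot(x-427,y+165)<10)]; print(n,k,'knob',len(q),np.median(q,0).round(1))
    q=P[(z>76)&(z<92)&(x>455)&(x<575)&(y<-105)&(y>-225)]; print('lid',q.mean(0).round(1))
    q=P[(z>90)&(x>430)&(x<580)&(y<-270)&(y>-310)]; print('cap',q.mean(0),q.min(0),q.max(0),len(q))
t=np.load('/tmp/top6.npz')['color']; s=np.load('/tmp/side6.npz')['color']
W=np.hstack([np.vstack([cv2.resize(t[190:290,320:460],None,fx=3,fy=3),cv2.resize(s[130:230,330:470],None,fx=3,fy=3)]),cv2.resize(t[205:255,395:440],None,fx=8,fy=8,interpolation=cv2.INTER_CUBIC)[:600].copy() if 0 else np.vstack([cv2.resize(t[205:255,395:440],None,fx=8,fy=8,interpolation=cv2.INTER_CUBIC),np.zeros((200,360,3),np.uint8)])])
cv2.imwrite('pics/crop6.png',W[:,:,::-1])
E
```

```text
clock: 34.85
tcp_pos: [427.1, -165.3, 196.9]
ee_rot: [3.14, -0.101, -0.0]
ft_force: [0.2, -0.0, -0.2]
finger_gap: 60.8
finger_force: 0.0
clock: 35.6
tcp_pos: [426.8, 69.6, 197.4]
ee_rot: [-3.141, -0.014, -0.001]
ft_force: [-0.4, -1.0, -0.0]
finger_gap: 60.7
finger_force: 0.0
t 35.6 tcp [426.8  69.6 197.4] F [-0.4 -1.  -0. ] gap 60.7 ff 0.0
d_tool [ -2.  234.7  47.3] fix_deg [-0.  -0.1  0.5]
[ 0.502 -0.134 -0.662  1.97  -0.086  1.278 -1.692]
top 5 knob 48 [ 426.8 -165.1  115.8]
top 6 knob 48 [ 427.2 -165.7  108.1]
lid [ 514.4 -165.1   81.5]
cap [ 465.35716261 -288.90221445  103.75608842] [ 457.9439618  -296.43216683   91.46048719] [ 473.51417265 -283.13033271  109.57735594] 38
side 5 knob 34 [ 426.8 -164.9  117.3]
side 6 knob 35 [ 427.2 -164.9  109.8]
lid [ 494.5 -169.9   83.5]
cap [ 462.97387095 -286.53332018  100.78970508] [ 455.66657934 -294.46783285   90.66625232] [ 473.03618333 -280.88593608  108.86340503] 61
```

View pics/crop6.png

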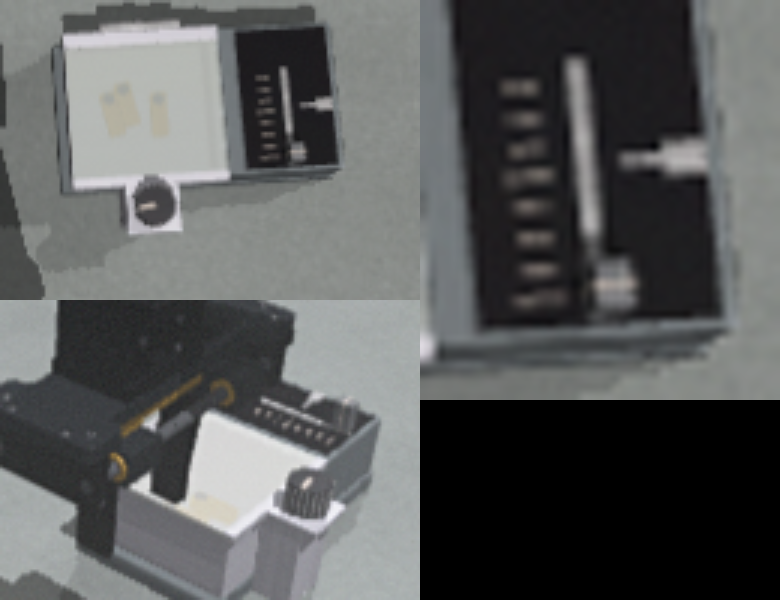

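Knob top sank 7.6 mm to 108 mm and its white line has turned about 260°, so it is at the stop. The slider is still at off. Pointer tip is at top pixel (419.8,224.5).

```bash
python3 - <<'E'
from h import *
for n in('top','side'):
  for k in (0,1,5,6):
    c=dict(np.load(f'/tmp/{n}{k}.npz')); P=cloud(c);x,y,z=np.moveaxis(P,-1,0)
    v=c['color'].max(-1)
    base=(x>480)&(x<540)&(y<-298)&(y>-331)&(z<95)&(v>95)
    k_,l,st,ce=cv2.connectedComponentsWithStats(base.astype(np.uint8))
    if k_<2: continue
    i=1+np.argmax(st[1:,4]); m=l==i; q=P[m]
    w=(v[m]-60.); 
    out=[(round(float(np.average(q[s,0],weights=w[s])),1),int(s.sum())) for s in [(q[:,1]>b-6)&(q[:,1]<=b) for b in(-300,-306,-312,-318)] if s.sum()]
    q2=P[(z>100)&(x>430)&(x<560)&(y<-275)&(y>-305)]
    print(n,k,len(q),q.mean(0).round(1),q[:,1].max().round(1),'mid',((q[:,0].min()+q[:,0].max())/2).round(1),out,'captop mean',q2.mean(0).round(1),'mid',((q2[:,0].min()+q2[:,0].max())/2).round(1))
E
```

```text
top 0 32 [ 508.9 -321.5   77.2] -305.5 mid 509.0 [(510.0, 1), (509.4, 3), (509.6, 5), (508.6, 8)] captop mean [ 529.8 -289.1  105.8] mid 530.5
top 1 34 [ 508.9 -320.5   77.4] -302.3 mid 509.3 [(509.3, 3), (509.5, 3), (509.2, 5), (508.2, 9)] captop mean [ 465.5 -289.4  105.4] mid 465.7
top 5 34 [ 508.9 -320.5   77.5] -302.5 mid 508.7 [(510.2, 2), (509.1, 4), (509.8, 5), (508.2, 10)] captop mean [ 465.2 -289.4  104.5] mid 465.6
top 6 33 [ 509.  -320.1   77.8] -303.1 mid 509.0 [(509.5, 3), (508.9, 3), (509.1, 4), (508.6, 9)] captop mean [ 465.9 -289.2  104.8] mid 465.7
side 0 23 [ 507.4 -319.2   79.1] -303.6 mid 507.6 [(507.3, 3), (508.3, 1), (508.6, 5), (506.8, 7)] captop mean [ 527.3 -288.   105.2] mid 528.2
side 1 29 [ 507.7 -319.2   79.1] -302.5 mid 509.9 [(507.1, 1), (507.0, 4), (507.3, 9), (507.0, 5)] captop mean [ 462.8 -287.3  105.5] mid 463.4
side 5 30 [ 508.3 -320.3   78.6] -303.2 mid 509.7 [(506.3, 2), (508.0, 3), (506.9, 7), (508.3, 8)] captop mean [ 463.6 -287.6  105.3] mid 464.2
side 6 30 [ 508.7 -320.1   78.6] -303.9 mid 513.5 [(507.7, 1), (508.1, 3), (507.7, 9), (506.1, 7)] captop mean [ 463.1 -287.1  105.5] mid 463.5
```

```bash
python3 -m crank '[[5,50,0,0,0,0,-0.1],[5,55,0,0,0,0,-0.1],[5,55,0,0,0,0,-0.1],[5,55,0,0,0,0,-0.1],[5,55,0,0,0,0,-0.1],[6,55,0,0,0,0,-0.1],[6,35,0,0,0,0,-0.1],[0,0,0,0,0,0,-0.1],[0,0,0,0,0,0,-0.1]]'; python3 -c "from h import *;go(464,-289.5,90)"
```

```text
clock: 36.83
tcp_pos: [463.3, -295.5, 196.6]
ee_rot: [-3.141, 0.003, 0.002]
ft_force: [0.4, 0.5, -0.3]
finger_gap: 39.0
finger_force: 0.0
t 36.8 tcp [ 463.3 -295.5  196.6] F [ 0.4  0.5 -0.3] gap 39.0 ff 0.0
d_tool [  0.8  -5.9 106.6] fix_deg [-0.1  0.1 -0.1]
```

```bash
python3 -m crank '[[0.8,-5.5,30,0,0,0,-0.1],[0,0,40,0,0,0,-0.1],[0,0,25,0,0,0,-0.1],[0,0,11,0,0,0,-0.1],[0,0,0,0,0,0,-1],[0,0,0,0,0,0,-1],[0,0,0,0,0,0,-1],[0,0,0,0,0,0,-1],[0,0,0,0,0,0,-1]]'; python3 -c "from h import *;go(464,-289.5,90)"
```

```text
clock: 37.95
tcp_pos: [465.5, -289.8, 92.1]
ee_rot: [3.141, -0.0, 0.002]
ft_force: [-0.4, 1.4, 5.6]
finger_gap: 11.4
finger_force: 30.0
t 38.0 tcp [ 465.5 -289.8   92.1] F [-0.4  1.4  5.6] gap 11.4 ff 30.0
d_tool [-1.5 -0.3  2.1] fix_deg [ 0.  -0.1 -0. ]
```

Gripped. Next is a 43.7 mm push to a measured TCP x of about 509.

```bash
python3 -m crank '[[8,0,0,0,0,0,-1],[10,0,0,0,0,0,-1],[10,0,0,0,0,0,-1],[9,0,0,0,0,0,-1],[6,0,0,0,0,0,-1],[0,0,0,0,0,0,-1],[0,0,0,0,0,0,-1],[0,0,0,0,0,0,-1]]'; python3 -c "from h import *;go(509.2,-289.5,90)"
```

```text
clock: 38.95
tcp_pos: [509.2, -289.9, 92.1]
ee_rot: [3.141, 0.0, 0.004]
ft_force: [1.5, 1.5, 5.9]
finger_gap: 11.8
finger_force: 30.0
t 39.0 tcp [ 509.2 -289.9   92.1] F [1.5 1.5 5.9] gap 11.8 ff 30.0
d_tool [-0.  -0.4  2.1] fix_deg [ 0.1 -0.1  0. ]
```

Release, lift and back off, then check.

```bash
python3 -m crank '[[0,0,0,0,0,0,-0.1],[0,0,0,0,0,0,-0.1],[0,0,0,0,0,0,-0.1],[0,0,-40,0,0,0,-0.1],[0,0,-50,0,0,0,-0.1],[0,-20,-20,0,0,0,-0.1],[0,-55,0,0,0,0,-0.1],[0,-55,0,0,0,0,-0.1],[0,-55,0,0,0,0,-0.1],[0,-55,0,0,0,0,-0.1]]';python3 -m crank '[[0,-55,0,0,0,0,-0.1],[0,-55,0,0,0,0,-0.1],[0,0,0,0,0,0,-0.1],[0,0,0,0,0,0,-0.1]]'; python3 - <<'E'
from h import *
go(500,50,200)
for n in('top','side'):
    c=camera(n); np.savez('/tmp/'+n+'7.npz',**c); P=cloud(c);x,y,z=np.moveaxis(P,-1,0)
    if n=='top': t=c
    else: s=c
    q=P[(z>95)&(z<135)&(np.hypot(x-427,y+165)<10)]; print(n,'knob',np.median(q,0).round(1))
    q=P[(z>76)&(z<92)&(x>455)&(x<575)&(y<-105)&(y>-225)]; print('lid',q.mean(0).round(1))
    q=P[(z>100)&(x>430)&(x<560)&(y<-275)&(y>-305)]; print('cap',q.mean(0).round(1),((q[:,0].min()+q[:,0].max())/2).round(1))
W=np.hstack([cv2.resize(t['color'][190:290,320:460],None,fx=3,fy=3),cv2.resize(s['color'][130:230,350:470],None,fx=3,fy=3)])
cv2.imwrite('pics/crop7.png',W[:,:,::-1])
E
```

```text
clock: 40.2
tcp_pos: [506.8, -47.0, 200.3]
ee_rot: [3.142, 0.001, -0.002]
ft_force: [0.1, 0.5, 0.4]
finger_gap: 39.4
finger_force: 0.0
clock: 40.7
tcp_pos: [507.1, 60.2, 200.3]
ee_rot: [3.141, 0.001, -0.002]
ft_force: [0.4, -1.1, 0.0]
finger_gap: 39.4
finger_force: 0.0
t 40.7 tcp [507.1  60.2 200.3] F [ 0.4 -1.1  0. ] gap 39.4 ff 0.0
d_tool [-7.2 10.2  0.3] fix_deg [0.1 0.1 0. ]
top knob [ 427.  -165.3  108.1]
lid [ 514.6 -164.9   81.4]
cap [ 509.8 -289.2  104.8] 509.8
side knob [ 427.1 -165.6  109.8]
lid [ 513.6 -162.5   83.5]
cap [ 506.6 -288.4  105.3] 507.2
```

View pics/crop7.png

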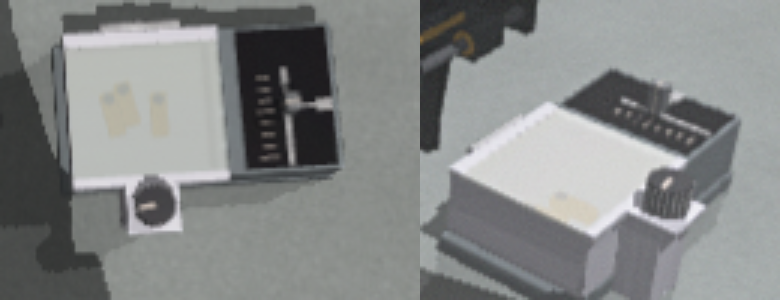

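The cap at crop (292,103) is level with the pointer, within 1 mm in both cameras. The lid is shut, the knob is down and the bars are inside, so I'm handing it in.

```bash
python3 -c "from bench import env;print(env.finish_job())"
```

```text
the job is handed in; nothing more can be done
None
```

I handed the job in at about 41 s: the slider went to off first, all three castings are in the tub, the lid is shut, the knob is tight, and the slider is within about 1 mm of the pointer by both cameras; no verdict was shown.

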